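Slide a tin lid along the rail into the checking pocket

ROBOT

A 7-joint arm with a two-finger parallel gripper is mounted at the origin on the work surface. World frame = base frame: x ahead of the robot, y to its left, z up, the work surface at z = 0. Lengths are in m, angles in rad, forces in N, time in s.
With the tool pointing down it reaches from about 0.4 to 0.85 m from the base axis. Payload 10.4 kg.
Tool frame: the origin (TCP) lies midway between the tips of the shut fingers; the grasp point (between the pads) lies 19 mm behind it; x points along the fingers, y is the direction in which the jaws open and shut, and the axes are right-handed (so a half turn about x gives the same grasp; the last joint's range is limited). The gripper opens to 85 mm and grips with 20 to 120 N. Pads are 22 mm wide; open, the fingers measure 114 mm over their backs; the gripper's body (76 mm by 85 mm) begins 54 mm behind the grasp point. The pads swing forward as they close: fully open they stand 13 mm farther back than shut.
Start: joints at [1.182, 0.332, -0.065, 1.46, 0.022, 1.35, -0.088], TCP at [0.224, -0.584, 0.231] pointing down, gripper open.
Joint ranges: [-2.6, 2.6], [-0.5, 2.12], [-1.47, 1.34], [0.16, 2.42], [-1.27, 4.41], [0.06, 2.06], [-2.6, 2.6]. Speed limits (rad/s): [2.22, 2.22, 2.79, 2.79, 3.14, 3.14, 3.14].

INTERFACE

Orientations are given as a rotation vector (axis times angle).
In Python, from cell import * gives the robot as it stands. The module is installed in compiled form; this text tells all that it offers.
- The arm moves only by the tool step_arm, never from a script. Its argument "commands" is a list of rows, each a list of 3 entries, a list of its own where there are three numbers: the shift along the world's x, y, z as a fraction of full scale, then the turn, a rotation vector about the world's x, y, z as a fraction of full scale, then the closure, from -1 (fully open) to 1 (shut). In form: [[[tx, ty, tz], [rx, ry, rz], hand], ...]. A call has 1 to 20 rows; each row shifts and turns the commanded pose from where the row before left it; what a row does not reach is not made up. Full scale, the value 1, is 0.2 m for a shift and 2 rad for a turn. A row lasts 1/8 s, in which the tool goes at most 62.5 mm and 10.7 degrees, less where a joint would pass 70% of its speed; a pose out of reach is approached as far as the arm can. A call with a number of a shift or a turn outside -1 to 1 is refused whole. A call with a gripper value outside its range is refused whole. The fingers move at their own pace and stop on an object; "grip_force" is the grip in N (left out, the last holds). Time passes only in rows, so rows that do not move let the fingers close. It gives the time, the measured TCP pose, the force and the opening at its end, in the units of the state.
- get_obs(): the state, without advancing time (a new reading comes with each control period).
- capture(name): name is "side" or "top" or "wrist"; returns a dict with "image" (400x640x3 uint8, red, green, blue), "fx", "fy", "cx", "cy" (pixels), "dist" ([k1, k2, p1, p2, k3] as OpenCV has them; the pictures are not rectified), "R" (3x3) and "t" (3): a world point X has camera coordinates R X + t. Camera axes: x right, y down, z forward; pixel columns grow to the right and rows downward; lengths in m; the calibration is good to about 2 mm. A picture is of the moment at which its call begins. There is no depth.
- hand_in(): hands the job in, once; it reports no verdict.
The state is a dict: "clock": time; "q": joint angles; "qd": joint speeds; "joint_torque": joint torques, N m; "ee_pos": TCP position; "eef_rot": TCP orientation; "force": force on the tool from outside, world axes, zero at the start; "ft_torque": the same for the moment, N m; "gripper_width": finger opening in m.
Only numpy, scipy, OpenCV 4.12 (cv2) and the standard library are available. Lean on these libraries where they do the work, as an engineer would, in place of code of your own. Each camera call takes 0.05 s, during which the arm holds its last target. There are 200 camera calls.

TASK

Check-gauge a round tin lid: with a fingertip, slide the lid lying on the white board straight across to the long steel rail while it is still well short of the pocket, then, keeping it against the rail, drag it along until it sits fully home in the corner pocket, touching both the rail and the end stop. Keep the lid flat on the board all the way, never lift, tip or carry it, and leave the two tins and the oblong lid alone. Finish with the hand clear of everything.

Things in the scene. Friction and masses are not known exactly. Their poses are not given: they have to be found in the camera images.
- nest: The lid-checking board, fixed: white plastic plate 200 (x) by 340 (y) by 12 mm thick, with dark steel strips 12 mm high on it (tops 24 mm above the table). Origin: centre of the plate's underside, at table height; z up. Rail on its +x side, end stop at its +y end. A grey gauge housing, 90 by 50 mm, 30 mm high, stands beyond the end stop, centred at x = +30, y = +197 mm.
- rail (a point): Point on the top edge of the long rail's working face, at x = +75, y = 0 mm in the board's frame. The rail runs along the board's y from -165 to +160 mm and is 15 mm thick; the face looks to the board's -x. The lid must be against the rail before its centre passes y = +30 mm in the board's frame.
- end_stop (a point): Point on the top edge of the end stop's working face, at x = +39, y = +145 mm in the board's frame; the face looks to the board's -y and the stop is 15 mm thick.
- guard (a point): Top of the near end of the short guard strip's inner face, at x = -5, y = +80 mm in the board's frame. The strip is 8 mm thick, parallel to the rail and runs on to the end stop, so that rail, stop and guard make a pocket 80 mm wide, open only towards the board's -y: the lid enters it along the rail.
- pocket (a point): Where the centre of the lid's underside is when it is fully home in the pocket: on top of the white plate (12 mm above the table), at x = +39, y = +109 mm in the board's frame.
- lid: Round bare-metal tin lid, 72 mm across, 9 mm high, about 40 g, loose, flat on the white plate, hollow side up: a rim 4 mm wide round a flat panel 64 mm across, 5 mm below the rim's top. A closed fingertip fits inside the rim and can push the lid from within. Origin: centre of the underside (panel's top 4 mm above it). It starts 54 to 99 mm short of the rail, at board y -125 to -40 mm.
- open_tin: Bystander: empty open round tin, 68 mm across, 35 mm high, bare metal, standing on the table on the board's -x side. Origin: centre of its underside.
- closed_tin: Bystander: closed round tin, 68 mm across, 34 mm high, bare metal, standing on the table behind the rail (the board's +x side). Origin: centre of its underside.
- oblong_lid: Bystander: oblong bare-metal lid with round ends, 30 by 90 mm, 6 mm high, lying on the table on the board's -x side. Origin: centre of its underside; long along its y.
There are look-alikes about, which are no part of the job. There is more than one size of the lid; the job needs the smallest.

How it is judged:
By the outcome, as a careful person would: the job done as asked, in the order asked, and still so for the second after the job is handed in, with the robot touching nothing.
It also fails if it takes over 48 s, if anything falls off the work surface, if the arm or the gripper's body presses on something with over 40 N, if the wrist force passes 120 N, or if a joint passes its speed limit or range.

## Working session

There is one attempt and no reset: what is moved stays moved. The work goes in short steps, Python scripts to look and compute and a tool call to move; the robot and the scene stay as the last step left them, time stands still between calls to the robot, and variables do not carry over. Pictures are saved under pics/ and viewed, about 8 in all and at most 12, crops included, and the job is handed in when it is done.

Besides the shell and the picture viewer there is one more tool, called after "Request:" as name([rows], argument=value, ...), one row to a line, values as JSON. step_arm: Moves the arm, as the interface text tells. Its arguments: {"type":"object","properties":{"commands":{"type":"array","items":{"type":"array"}},"grip_force":{"type":"number"}},"required":["commands"]}

```bash
mkdir -p pics; cat > h.py <<'E'
from cell import *
import numpy as np, cv2
def cam(n,f=None):
    c=capture(n); 
    if f: cv2.imwrite('pics/'+f,c['image'][:,:,::-1])
    K=np.array([[c['fx'],0,c['cx']],[0,c['fy'],c['cy']],[0,0,1]]);return c['image'],K,np.array(c['dist'],float),np.array(c['R']),np.array(c['t'])
def ray(C,uv,z):
    _,K,d,R,t=C
    p=cv2.undistortPoints(np.array(uv,float).reshape(-1,1,2),K,d).reshape(-1,2)
    r=np.c_[p,np.ones(len(p))]@R; o=-R.T@t
    return o+r*((z-o[2])/r[:,2])[:,None]
def proj(C,X):
    _,K,d,R,t=C
    return cv2.projectPoints(np.array(X,float).reshape(-1,1,3),cv2.Rodrigues(R)[0],t,K,d)[0].reshape(-1,2)
E
python3 - <<'E'
from h import *
s=get_obs();print(s)
a=cam('top','top.png');b=cam('side','side.png')
print(-a[3].T@a[4],-b[3].T@b[4],a[1])
E
```

```text
{'clock': 0.0, 'q': array([ 1.18237561,  0.33289026, -0.06468531,  1.46095976,  0.02161407,
        1.34986813, -0.08849853]), 'qd': array([ 1.23824094e-03,  1.32179004e-03, -7.11358843e-05, -7.00189687e-04,
       -1.08785390e-04, -6.91288092e-04, -5.26751091e-04]), 'joint_torque': array([ 5.92216165e-04, -6.25448728e+01,  4.97341168e-02, -3.91605341e+01,
        1.61858846e-02,  9.85561899e-03, -1.93732654e-05]), 'ee_pos': array([ 0.22342158, -0.58330219,  0.23049559]), 'eef_rot': array([ 2.02202738,  0.37553544, -2.02273095]), 'force': array([-0.14319851,  0.17420208,  0.36174718]), 'ft_torque': array([ 0.02736482,  0.01402442, -0.0288208 ]), 'gripper_width': 0.08537997106786778}
[ 0.46180219 -0.01633393  0.85701969] [ 0.38349546 -0.78365824  0.58719144] [[380.55408183   0.         315.75709997]
 [  0.         380.55408183 202.4697828 ]
 [  0.           0.           1.        ]]
```

View pics/top.png

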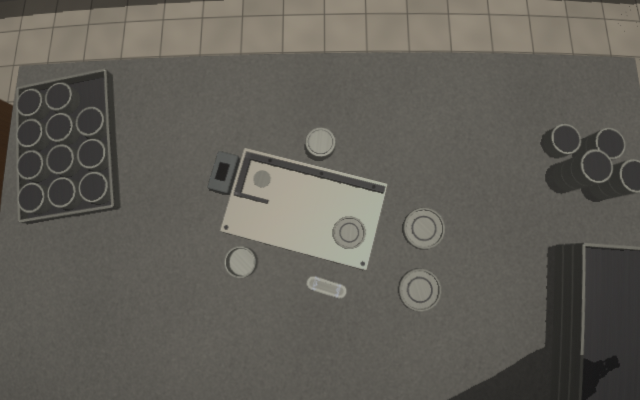

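View pics/side.png

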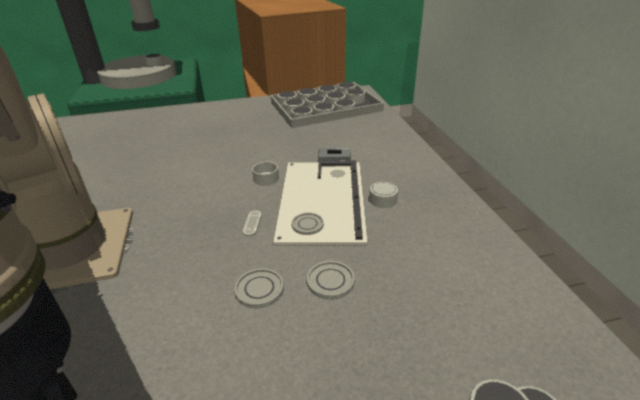

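Top view: board centred near (304,208), lid at (349,233), pocket mark at (262,179), rail along the upper edge, stop at left. The two big lids lie on the table at (424,229) and (420,290). Measuring the board and lid next.

```bash
cat > m.py <<'E'
from h import *
from scipy.spatial.transform import Rotation
def board(C):
    im=C[0]; m=(im.min(2)>165).astype(np.uint8); m[:, :200]=0; m[:,400:]=0
    m=cv2.morphologyEx(m,cv2.MORPH_OPEN,np.ones((3,3)))
    cs,_=cv2.findContours(m,0,1); c=max(cs,key=cv2.contourArea)
    P=ray(C,cv2.convexHull(c).reshape(-1,2),.012)[:,:2]
    r=cv2.minAreaRect((P*1000).astype(np.float32)); return r,m
if __name__=='__main__':
    C=cam('top'); r,m=board(C); print(r, cv2.boxPoints(r))
    im=C[0]; print(im[210,290],im[233,349],im[233,337],im[100,300],im[180,320])
    # lid: non-white blob near guess
    g=((im.min(2)<165)*255).astype(np.uint8); w=np.zeros_like(g); w[208:256,325:375]=255; g&=w
    cs,_=cv2.findContours(g,0,1); c=max(cs,key=cv2.contourArea); e=cv2.fitEllipse(c);print(e,cv2.contourArea(c))
    print('lid',ray(C,[e[0]],.017))
    print('pocketmark',ray(C,[(262,179)],.012))
    v=cv2.resize(im[130:290,200:400],None,fx=4,fy=4,interpolation=cv2.INTER_CUBIC);cv2.imwrite('pics/c.png',v[:600,:,::-1])
E
python3 m.py
```

```text
Traceback (most recent call last):
  File "m.py", line 10, in <module>
    C=cam('top'); r,m=board(C); print(r, cv2.boxPoints(r))
                      ~~~~~^^^
  File "m.py", line 6, in board
    cs,_=cv2.findContours(m,0,1); c=max(cs,key=cv2.contourArea)
                                    ~~~^^^^^^^^^^^^^^^^^^^^^^^^
ValueError: max() iterable argument is empty
```

```bash
python3 - <<'E'
from h import *
im=cam('top')[0]
for p in [(210,290),(190,300),(235,300),(233,349),(233,337),(100,300),(152,246),(250,300)]: print(p,im[p])
E
sed -i 's/im.min(2)>165/im[:,:,1]>168/; s/(im.min(2)<165)/(im[:,:,1]<168)/' m.py; python3 m.py
```

```text
(210, 290) [172 166 151]
(190, 300) [171 166 151]
(235, 300) [171 169 154]
(233, 349) [142 140 129]
(233, 337) [141 139 128]
(100, 300) [98 95 89]
(152, 246) [98 95 90]
(250, 300) [171 169 154]
((534.6822509765625, -39.11140441894531), (167.99839782714844, 169.05836486816406), 74.93070983886719) [[ 431.22113   -98.24556 ]
 [ 594.466    -142.19853 ]
 [ 638.1434     20.02275 ]
 [ 474.8985     63.975723]]
[172 166 151] [143 140 130] [141 139 129] [97 95 89] [171 167 152]
((348.5582275390625, 231.99752807617188), (33.01081466674805, 34.417850494384766), 89.1379623413086) 889.5
lid [[ 0.51107063 -0.06207762  0.017     ]]
pocketmark [[0.63220346 0.13272472 0.012     ]]
```

```bash
sed -i 's/>168/>154/; s/<168/<154/' m.py; python3 m.py
```

```text
((556.014892578125, 40.75679016113281), (335.31396484375, 172.35812377929688), 75.13450622558594) [[ 429.70764  -99.17953]
 [ 596.2971  -143.39813]
 [ 682.32214  180.69312]
 [ 515.73267  224.91171]]
[172 166 151] [143 140 130] [141 139 129] [98 94 89] [171 168 152]
((348.53961181640625, 232.1570281982422), (32.31165313720703, 33.0362434387207), 91.22896575927734) 836.0
lid [[ 0.5107197  -0.06203284  0.017     ]]
pocketmark [[0.63220346 0.13272472 0.012     ]]
```

View pics/c.png

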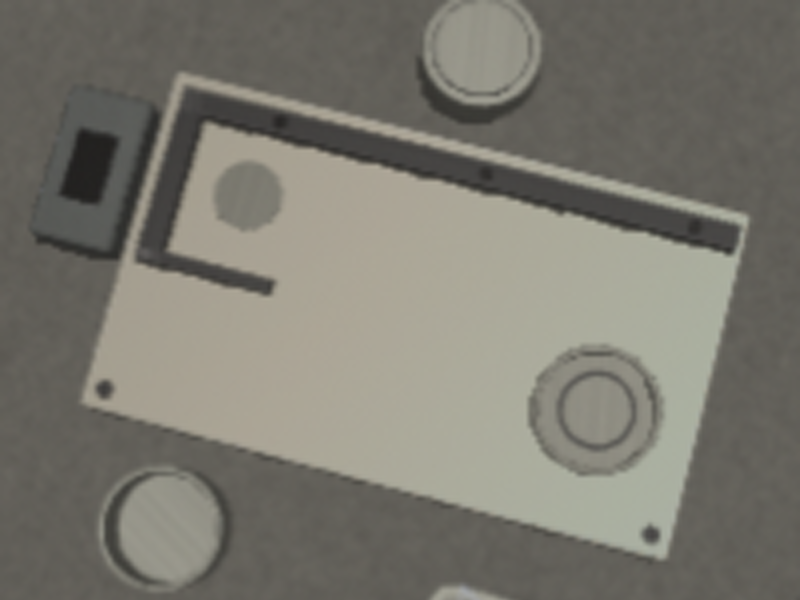

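The crop shows all four plate corners at (182,74), (748,216), (668,557) and (83,403). The lid is at (597,410).

```bash
cat > b.py <<'E'
from h import *
C=cam('top')
f=lambda L:np.array(L)/4+np.array([200,130])-.375
c=ray(C,f([(182,74),(748,216),(668,557),(83,403)]),.012)[:,:2]
print(c, [np.linalg.norm(c[i]-c[i-1]) for i in range(4)])
o=c.mean(0); ey=(c[0]+c[3]-c[1]-c[2]); a=np.arctan2(ey[1],ey[0])-np.pi/2
ex2=c[0]+c[1]-c[2]-c[3]; print('o',o,'yaw',a,np.arctan2(ex2[1],ex2[0]))
B=np.array([[np.cos(a),-np.sin(a)],[np.sin(a),np.cos(a)]])
lid=ray(C,f([(596.5,410)]),.021)[:,:2]
tb=lambda P:(P-o)@B
print('lid',lid,tb(lid))
print('mark',tb(ray(C,f([(248,195)]),.012)[:,:2]))
print('rail top edge pts/inner corner',tb(ray(C,f([(204,122),(733,254),(420,177),(168,250),(270,294),(190,180)]),.012)[:,:2]))
print('tins',tb(ray(C,f([(483,45),(165,530)]),.034)[:,:2]))
for p in [(39,109),(75,0),(39,-60)]: print(p,o+B@(np.array(p)/1000))
E
python3 b.py
```

```text
[[ 0.70525332  0.17361584]
 [ 0.61979288 -0.14928176]
 [ 0.43048266 -0.10103767]
 [ 0.51534208  0.22504089]] [np.float64(0.1967506381919657), np.float64(0.3340154866639538), np.float64(0.1953608232499026), np.float64(0.3369396775231029)]
o [0.56771774 0.03708432] yaw -0.25665586570672727 -0.2570130024936069
lid [[ 0.51055545 -0.06227654]] [[-0.0300674  -0.11061672]]
mark [[0.0392782  0.11010813]]
rail top edge pts/inner corner [[ 0.0741181   0.14653764]
 [ 0.07448842 -0.16383832]
 [ 0.0735127   0.01773266]
 [-0.00260734  0.14584748]
 [-0.01232413  0.08247929]
 [ 0.03946257  0.14490132]]
tins [[ 0.15085578  0.00047601]
 [-0.15258553  0.09906017]]
(39, 109) [0.63310963 0.1326139 ]
(75, 0) [0.64026106 0.01804577]
(39, -60) [ 0.59020942 -0.03085038]
```

```bash
python3 - <<'E'
from h import *
from scipy.spatial.transform import Rotation as R
s=get_obs(); A=R.from_rotvec(s['eef_rot']).as_matrix(); print(A.round(3))
y=A[:2,1]; print('jaw yaw deg',np.degrees(np.arctan2(y[1],y[0])),'board x deg',np.degrees(-.2567))
T=A.copy()
for d in (-14.7,75.3,-104.7,165.3):
  yv=np.array([np.cos(np.radians(d)),np.sin(np.radians(d)),0]);xv=np.array([0,0,-1.]);T=np.c_[xv,yv,np.cross(xv,yv)]
  print(d,(R.from_matrix(T)*R.from_matrix(A).inv()).as_rotvec())
E
```

```text
[[-0.     0.358 -0.934]
 [ 0.    -0.934 -0.358]
 [-1.    -0.    -0.   ]]
jaw yaw deg -69.03909064789268 board x deg -14.70782660100823
-14.7 [-2.11114678e-04 -1.66609455e-04  9.48396045e-01]
75.3 [-4.00964182e-05 -3.40305785e-04  2.51919236e+00]
-104.7 [-2.61392106e-04  3.07984396e-05 -6.22400273e-01]
165.3 [-1.97753229e-04  2.50577671e-04 -2.19319659e+00]
```

Request:
step_arm([
  [[0.15,0.26,0],[0,0,0],1],
  [[0.15,0.26,0],[0,0,0],1],
  [[0.15,0.26,0],[0,0,0],1],
  [[0.15,0.26,0],[0,0,0],1],
  [[0.15,0.26,0],[0,0,0],1],
  [[0.15,0.26,0],[0,0,0],1],
  [[0.15,0.26,0],[0,0,0],1],
  [[0.15,0.26,0],[0,0,0],1],
  [[0.15,0.26,0],[0,0,0],1],
  [[0.087,0.265,0],[0,0,0],1],
  [[0,0,0],[0,0,0],1],
  [[0,0,0],[0,0,0],1],
  [[0,0,0],[0,0,0],1],
  [[0,0,0],[0,0,0],1],
], grip_force=30)

```text
clock: 2.1
ee_pos: [0.5108, -0.0638, 0.2314]
eef_rot: [2.023, 0.372, -2.023]
force: [0.7, -0.7, 0.2]
gripper_width: 0.0001
```

Request:
step_arm([
  [[0,0,-0.12],[0,0,-0.0622],1],
  [[0,0,-0.12],[0,0,-0.0622],1],
  [[0,0,-0.12],[0,0,-0.0622],1],
  [[0,0,-0.12],[0,0,-0.0622],1],
  [[0,0,-0.12],[0,0,-0.0626],1],
  [[0,0,0],[0,0,0],1],
  [[0,0,0],[0,0,0],1],
  [[0,0,0],[0,0,0],1],
])

```text
clock: 3.1
ee_pos: [0.5117, -0.0629, 0.1125]
eef_rot: [-2.087, 0.268, 2.083]
force: [0.4, 0.1, 0.4]
gripper_width: -0.0
```

```bash
python3 - <<'E'
from h import *
s=get_obs();print(s['q'].round(2),s['ee_pos'],s['force'])
C=cam('wrist','w1.png'); cam('side')
print(proj(C,[[.5106,-.0623,.021],list(s['ee_pos'])]))
E
```

```text
[ 0.48  0.23 -0.49  1.87  0.13  1.07 -1.89] [ 0.51168212 -0.06287105  0.11249049] [0.36425988 0.14296623 0.37475161]
[[316.64959202 201.87903231]
 [317.29785971 259.37004915]]
```

View pics/w1.png

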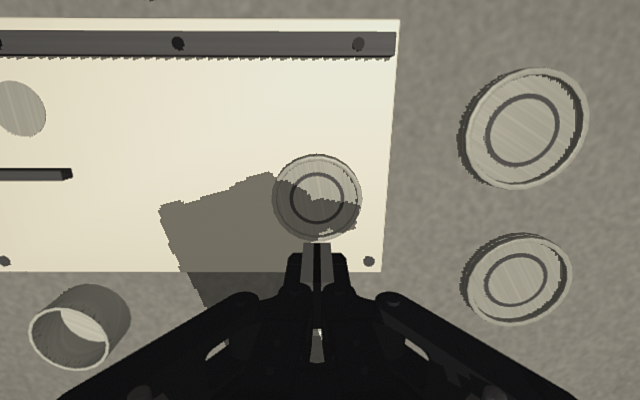

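Wrist view: the lid is at (317,197) against a predicted (317,202), so they agree to about 3 mm. The fingertips are over its middle, so I'm lowering.

Request:
step_arm([
  [[0,0,-0.15],[0,0,0],1],
  [[0,0,-0.15],[0,0,0],1],
  [[0,0,-0.1],[0,0,0],1],
  [[0,0,0],[0,0,0],1],
  [[0,0,0],[0,0,0],1],
  [[0,0,0],[0,0,0],1],
])

```text
clock: 3.95
ee_pos: [0.5118, -0.0628, 0.0325]
eef_rot: [-2.086, 0.27, 2.083]
force: [0.6, -0.9, -0.3]
gripper_width: 0.0
```

Request:
step_arm([
  [[0,0,-0.03],[0,0,0],1],
  [[0,0,-0.02],[0,0,0],1],
  [[0,0,-0.015],[0,0,0],1],
  [[0,0,-0.008],[0,0,0],1],
  [[0,0,0],[0,0,0],1],
  [[0,0,0],[0,0,0],1],
  [[0,0,0],[0,0,0],1],
])

```text
clock: 4.82
ee_pos: [0.5111, -0.0627, 0.0169]
eef_rot: [-2.085, 0.269, 2.084]
force: [1.4, -0.6, 0.2]
gripper_width: -0.0002
```

Request:
step_arm([
  [[0.029,-0.0076,0],[0,0,0],1],
  [[0.029,-0.0076,0],[0,0,0],1],
  [[0.029,-0.0076,0],[0,0,0],1],
  [[0.029,-0.0076,0],[0,0,0],1],
  [[0.029,-0.0076,0],[0,0,0],1],
  [[0.029,-0.0076,0],[0,0,0],1],
  [[0.029,-0.0076,0],[0,0,0],1],
  [[0.029,-0.0076,0],[0,0,0],1],
  [[0.029,-0.0076,0],[0,0,0],1],
  [[0.029,-0.0076,0],[0,0,0],1],
  [[0.029,-0.0076,0],[0,0,0],1],
  [[0.029,-0.0076,0],[0,0,0],1],
  [[0,0,0],[0,0,0],1],
  [[0,0,0],[0,0,0],1],
])

```text
clock: 6.58
ee_pos: [0.5804, -0.0808, 0.0167]
eef_rot: [-2.084, 0.269, 2.085]
force: [0.4, -0.1, -0.0]
gripper_width: -0.0001
```

```bash
cat > st.py <<'E'
from h import *
import sys
a=-.2567;B=np.array([[np.cos(a),-np.sin(a)],[np.sin(a),np.cos(a)]]);o=np.array([.5677,.0371])
s=get_obs(); print('tip board mm',((s['ee_pos'][:2]-o)@B*1000).round(1),'z',s['ee_pos'][2]*1000,'F board',(s['force'][:2]@B).round(1),s['force'][2],s['clock'])
if len(sys.argv)>1: 
    C=cam('wrist',sys.argv[1])
E
python3 st.py w2.png
```

```text
tip board mm [  42.3 -110.8] z 16.651281743880954 F board [0.4 0. ] -1.977794805812735e-05 6.575
```

View pics/w2.png

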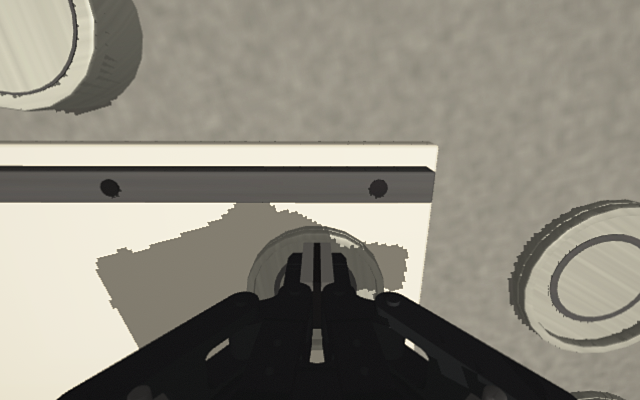

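Wrist view: the fingertips are inside the lid's rim at (317,245). The lid's front edge is at row 226 and the rail face at row 203, so about 12 mm remains.

Request:
step_arm([
  [[0.0193,-0.0051,0],[0,0,0],1],
  [[0.0193,-0.0051,0],[0,0,0],1],
  [[0.0145,-0.0038,0],[0,0,0],1],
  [[0,0,0],[0,0,0],1],
  [[0,0,0],[0,0,0],1],
])

```text
clock: 7.25
ee_pos: [0.5912, -0.0837, 0.0167]
eef_rot: [-2.084, 0.269, 2.085]
force: [0.2, -0.3, 0.3]
gripper_width: -0.0003
```

Request:
step_arm([
  [[0.0072,-0.0019,0],[0,0,0],1],
  [[0,0,0],[0,0,0],1],
  [[0,0,0],[0,0,0],1],
])

```text
clock: 7.62
ee_pos: [0.5927, -0.0841, 0.0167]
eef_rot: [-2.085, 0.269, 2.084]
force: [0.5, -0.0, -0.0]
gripper_width: -0.0002
```

```bash
python3 st.py
```

```text
tip board mm [  54.9 -110.9] z 16.743161792681022 F board [0.5 0.1] -0.013023541545176468 7.625
```

Request:
step_arm([
  [[0.0072,-0.0019,0],[0,0,0],1],
  [[0,0,0],[0,0,0],1],
  [[0,0,0],[0,0,0],1],
])

```text
clock: 8.0
ee_pos: [0.5941, -0.0844, 0.0167]
eef_rot: [-2.084, 0.269, 2.085]
force: [-0.5, -0.2, -0.1]
gripper_width: 0.0
```

Request:
step_arm([
  [[0.0072,-0.0019,0],[0,0,0],1],
  [[0,0,0],[0,0,0],1],
  [[0,0,0],[0,0,0],1],
])

```text
clock: 8.38
ee_pos: [0.5955, -0.0849, 0.0167]
eef_rot: [-2.085, 0.27, 2.084]
force: [-1.1, 0.2, -0.2]
gripper_width: -0.0003
```

Request:
step_arm([
  [[0.005,-0.0013,0],[0,0,0],1],
  [[0,0,0],[0,0,0],1],
  [[0,0,0],[0,0,0],1],
])

```text
clock: 8.75
ee_pos: [0.5966, -0.0851, 0.0168]
eef_rot: [-2.085, 0.269, 2.084]
force: [-0.4, 0.2, 0.6]
gripper_width: -0.0001
```

```bash
python3 st.py w3.png; python3 -c "
import cv2;im=cv2.imread('pics/w3.png');cv2.imwrite('pics/w3c.png',cv2.resize(im[120:300,220:420],None,fx=3,fy=3))"
```

```text
tip board mm [  58.9 -110.9] z 16.757793836193223 F board [-0.4  0.1] 0.6359313126853634 8.75
```

View pics/w3c.png

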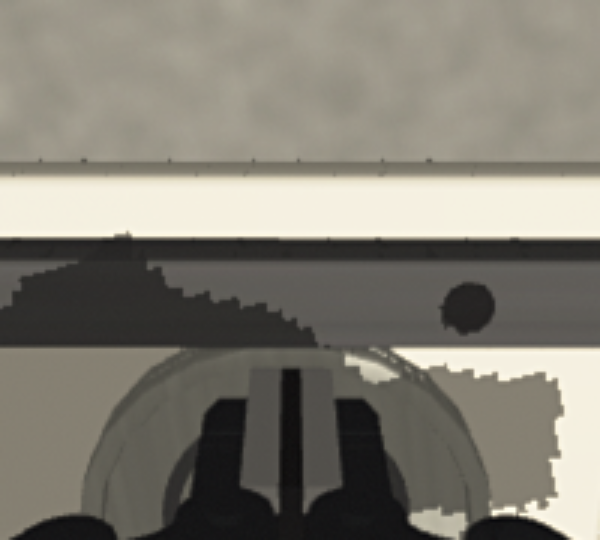

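Wrist crop: the lid's front arc meets the rail edge at row 347. Force is still low, so I'm nudging until contact is felt.

Request:
step_arm([
  [[0.005,-0.0013,0],[0,0,0],1],
  [[0,0,0],[0,0,0],1],
  [[0,0,0],[0,0,0],1],
])

```text
clock: 9.18
ee_pos: [0.5972, -0.0853, 0.0166]
eef_rot: [-2.084, 0.269, 2.085]
force: [-3.1, 1.1, 1.5]
gripper_width: 0.0
```

Request:
step_arm([
  [[0.005,-0.0013,0],[0,0,0],1],
  [[0,0,0],[0,0,0],1],
  [[0,0,0],[0,0,0],1],
])

```text
clock: 9.55
ee_pos: [0.5976, -0.0853, 0.0165]
eef_rot: [-2.082, 0.269, 2.087]
force: [-6.2, 2.2, 3.4]
gripper_width: -0.0001
```

Rail contact felt (6.5 N). Backing the tip 16 mm off the rail and then dragging along +y, so the tip pushes on the leading, rail-side part of the rim.

Request:
step_arm([
  [[-0.0387,0.0102,0.002],[0,0,0],1],
  [[-0.0387,0.0102,0],[0,0,0],1],
  [[0,0,0],[0,0,0],1],
  [[0.00762,0.029,0],[0,0,0],1],
  [[0.00762,0.029,0],[0,0,0],1],
  [[0.00762,0.029,0],[0,0,0],1],
  [[0.00762,0.029,0],[0,0,0],1],
  [[0.00762,0.029,0],[0,0,0],1],
  [[0.00762,0.029,0],[0,0,0],1],
  [[0.00762,0.029,0],[0,0,0],1],
  [[0.00762,0.029,0],[0,0,0],1],
  [[0,0,0],[0,0,0],1],
  [[0,0,0],[0,0,0],1],
])

```text
clock: 11.18
ee_pos: [0.5952, -0.0354, 0.0171]
eef_rot: [-2.084, 0.27, 2.084]
force: [1.3, -0.1, 1.0]
gripper_width: -0.0005
```

```bash
python3 st.py w4.png
```

```text
tip board mm [ 45.  -63.1] z 17.118886510591366 F board [1.3 0.2] 0.9873084653857038 11.175
```

View pics/w4.png

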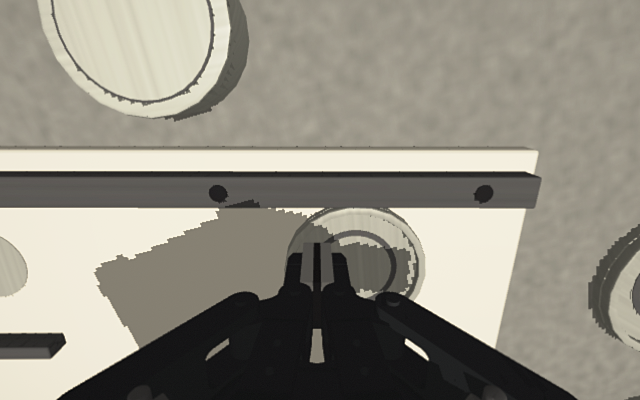

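Wrist view: the lid's arc at (355,207) touches the rail face at row 207, and the tip is in the leading part of the rim. Continuing along the rail.

Request:
step_arm([
  [[0.00762,0.029,0],[0,0,0],1],
  [[0.00762,0.029,0],[0,0,0],1],
  [[0.00762,0.029,0],[0,0,0],1],
  [[0.00762,0.029,0],[0,0,0],1],
  [[0.00762,0.029,0],[0,0,0],1],
  [[0.00762,0.029,0],[0,0,0],1],
  [[0.00762,0.029,0],[0,0,0],1],
  [[0.00762,0.029,0],[0,0,0],1],
  [[0.00762,0.029,0],[0,0,0],1],
  [[0.00762,0.029,0],[0,0,0],1],
  [[0.00762,0.029,0],[0,0,0],1],
  [[0.00762,0.029,0],[0,0,0],1],
  [[0.00762,0.029,0],[0,0,0],1],
  [[0.00762,0.029,0],[0,0,0],1],
  [[0,0,0],[0,0,0],1],
  [[0,0,0],[0,0,0],1],
])

```text
clock: 13.22
ee_pos: [0.6166, 0.0459, 0.0171]
eef_rot: [-2.084, 0.27, 2.085]
force: [-0.5, -0.3, -0.2]
gripper_width: 0.0004
```

```bash
python3 st.py w5.png
```

```text
tip board mm [45.  20.9] z 17.121612316451145 F board [-0.4 -0.4] -0.17140617556575843 13.225
```

View pics/w5.png

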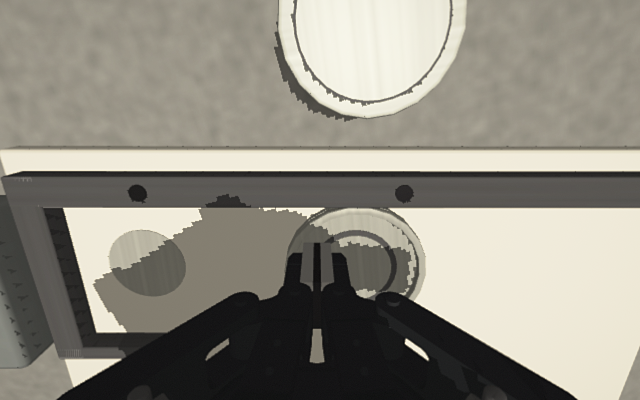

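Wrist view: the lid still touches the rail at (355,207), with its centre near board y 0 and the pocket mark at (147,263). Continuing into the pocket.

Request:
step_arm([
  [[0.00762,0.029,0],[0,0,0],1],
  [[0.00762,0.029,0],[0,0,0],1],
  [[0.00762,0.029,0],[0,0,0],1],
  [[0.00762,0.029,0],[0,0,0],1],
  [[0.00762,0.029,0],[0,0,0],1],
  [[0.00762,0.029,0],[0,0,0],1],
  [[0.00762,0.029,0],[0,0,0],1],
  [[0.00762,0.029,0],[0,0,0],1],
  [[0.00762,0.029,0],[0,0,0],1],
  [[0.00762,0.029,0],[0,0,0],1],
  [[0.00762,0.029,0],[0,0,0],1],
  [[0.00762,0.029,0],[0,0,0],1],
  [[0.00762,0.029,0],[0,0,0],1],
  [[0.00762,0.029,0],[0,0,0],1],
  [[0.00762,0.029,0],[0,0,0],1],
  [[0.00762,0.029,0],[0,0,0],1],
  [[0.005,0.019,0],[0,0,0],1],
  [[0,0,0],[0,0,0],1],
  [[0,0,0],[0,0,0],1],
])

```text
clock: 15.65
ee_pos: [0.642, 0.1424, 0.0171]
eef_rot: [-2.084, 0.27, 2.084]
force: [0.4, 0.4, -0.3]
gripper_width: -0.0001
```

Request:
step_arm([
  [[0.0025,0.0097,0],[0,0,0],1],
  [[0,0,0],[0,0,0],1],
  [[0,0,0],[0,0,0],1],
])

```text
clock: 16.02
ee_pos: [0.6424, 0.1446, 0.0171]
eef_rot: [-2.084, 0.27, 2.085]
force: [-0.0, -0.2, 0.4]
gripper_width: -0.0004
```

Request:
step_arm([
  [[0.0025,0.0097,0],[0,0,0],1],
  [[0,0,0],[0,0,0],1],
  [[0,0,0],[0,0,0],1],
])

```text
clock: 16.4
ee_pos: [0.643, 0.1466, 0.0171]
eef_rot: [-2.085, 0.269, 2.084]
force: [1.1, -0.3, 0.2]
gripper_width: -0.0001
```

```bash
python3 st.py w6.png
```

```text
tip board mm [ 45. 125.] z 17.14914276283495 F board [ 1.1 -0.1] 0.17180078325808365 16.4
```

Request:
step_arm([
  [[0.0025,0.0097,0],[0,0,0],1],
  [[0,0,0],[0,0,0],1],
  [[0,0,0],[0,0,0],1],
])

```text
clock: 16.82
ee_pos: [0.6434, 0.1485, 0.0171]
eef_rot: [-2.084, 0.269, 2.085]
force: [0.4, -0.6, 0.2]
gripper_width: 0.0002
```

Request:
step_arm([
  [[0.0018,0.0068,0],[0,0,0],1],
  [[0,0,0],[0,0,0],1],
  [[0,0,0],[0,0,0],1],
])

```text
clock: 17.2
ee_pos: [0.6438, 0.1499, 0.0171]
eef_rot: [-2.085, 0.269, 2.084]
force: [-0.7, 0.1, -0.5]
gripper_width: 0.0002
```

Request:
step_arm([
  [[0.0013,0.0048,0],[0,0,0],1],
  [[0,0,0],[0,0,0],1],
  [[0,0,0],[0,0,0],1],
])

```text
clock: 17.58
ee_pos: [0.6441, 0.1508, 0.0171]
eef_rot: [-2.084, 0.269, 2.084]
force: [-0.7, 0.9, 0.6]
gripper_width: -0.0002
```

Request:
step_arm([
  [[0.0013,0.0048,0],[0,0,0],1],
  [[0,0,0],[0,0,0],1],
  [[0,0,0],[0,0,0],1],
])

```text
clock: 17.95
ee_pos: [0.6444, 0.1517, 0.0171]
eef_rot: [-2.084, 0.269, 2.084]
force: [-1.6, 1.0, 0.4]
gripper_width: -0.0002
```

Request:
step_arm([
  [[0.0013,0.0048,0],[0,0,0],1],
  [[0,0,0],[0,0,0],1],
  [[0,0,0],[0,0,0],1],
])

```text
clock: 18.32
ee_pos: [0.6446, 0.1527, 0.0172]
eef_rot: [-2.084, 0.269, 2.084]
force: [-0.6, -0.7, -0.0]
gripper_width: 0.0
```

```bash
python3 st.py w7.png
```

```text
tip board mm [ 45.  131.4] z 17.157840890150773 F board [-0.4 -0.9] -0.004695939965085095 18.325
```

View pics/w7.png

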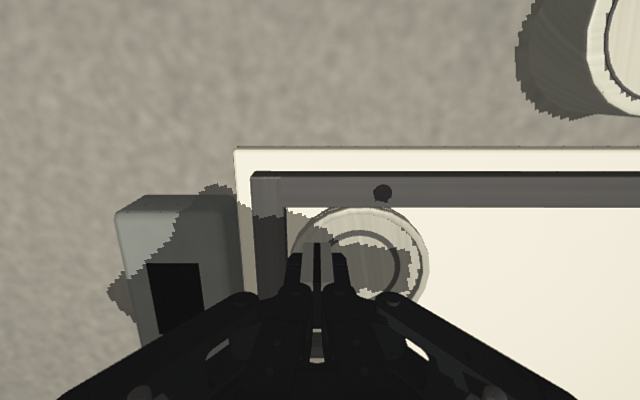

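Wrist view: the lid's left edge is at column ~291 and the stop's edge at 286, so a small gap of about 2 mm is left. Nudging on until force shows.

Request:
step_arm([
  [[0.0016,0.0063,0],[0,0,0],1],
  [[0,0,0],[0,0,0],1],
  [[0,0,0],[0,0,0],1],
])

```text
clock: 18.75
ee_pos: [0.6449, 0.1536, 0.0171]
eef_rot: [-2.084, 0.27, 2.085]
force: [-0.5, -1.1, 0.2]
gripper_width: -0.0
```

Request:
step_arm([
  [[0.0013,0.0048,0],[0,0,0],1],
  [[0,0,0],[0,0,0],1],
  [[0,0,0],[0,0,0],1],
])

```text
clock: 19.12
ee_pos: [0.6451, 0.1541, 0.017]
eef_rot: [-2.084, 0.271, 2.085]
force: [-1.7, -4.5, 0.8]
gripper_width: 0.0001
```

Request:
step_arm([
  [[0.0013,0.0048,0],[0,0,0],1],
  [[0,0,0],[0,0,0],1],
  [[0,0,0],[0,0,0],1],
])

```text
clock: 19.5
ee_pos: [0.6452, 0.1543, 0.0169]
eef_rot: [-2.084, 0.273, 2.086]
force: [-3.7, -6.3, 2.5]
gripper_width: 0.0002
```

Stop contact felt: board-frame force about (-2, -7) N, bearing on both rail and stop. Backing off inside the rim and lifting clear.

Request:
step_arm([
  [[-0.011,-0.0125,0.001],[0,0,0],1],
  [[-0.011,-0.0125,0.001],[0,0,0],1],
  [[0,0,0],[0,0,0],1],
  [[0,0,0.03],[0,0,0],1],
  [[0,0,0.06],[0,0,0],1],
  [[0,0,0.2],[0,0,0],1],
  [[0,0,0.25],[0,0,0],1],
  [[0,0,0.25],[0,0,0],1],
  [[-0.25,0,0],[0,0,0],1],
  [[-0.25,0,0],[0,0,0],1],
  [[-0.25,0,0],[0,0,0],1],
  [[-0.1,0,0],[0,0,0],1],
  [[0,0,0],[0,0,0],1],
  [[0,0,0],[0,0,0],1],
])

```text
clock: 21.25
ee_pos: [0.472, 0.1509, 0.1762]
eef_rot: [-2.085, 0.269, 2.083]
force: [0.0, 0.7, -0.6]
gripper_width: 0.0001
```

```bash
python3 st.py w8.png; python3 - <<'E'
from h import *
C=cam('top'); im=C[0]; cv2.imwrite('pics/t2.png',cv2.resize(im[135:285,205:405],None,fx=4,fy=4,interpolation=cv2.INTER_CUBIC)[:,:,::-1])
E
```

```text
tip board mm [-121.4   85.8] z 176.19850539091456 F board [-0.1  0.7] -0.5852222757032495 21.25
```

View pics/t2.png

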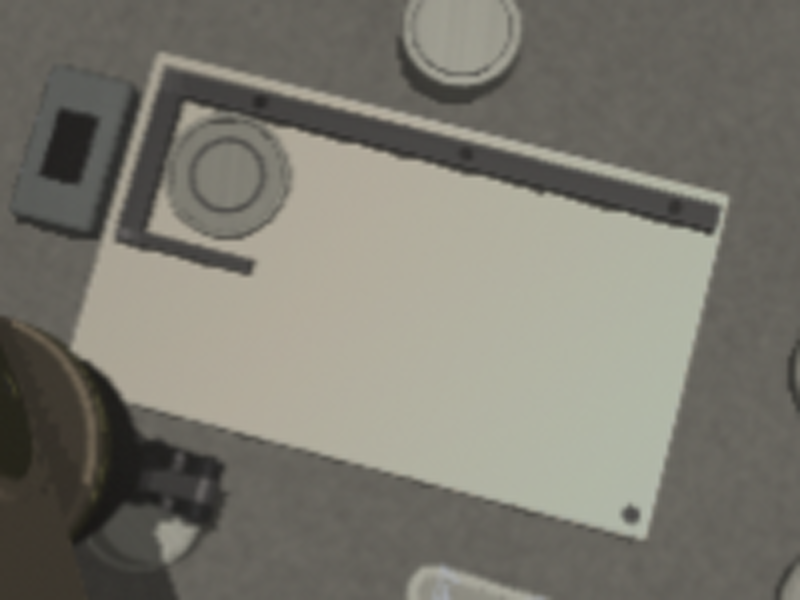

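View pics/w8.png

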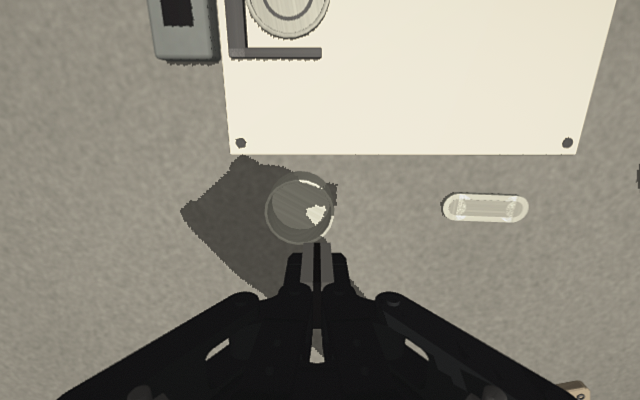

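Top crop: the lid is in the pocket at about (229,177). Checking the centre numerically.

```bash
python3 - <<'E'
from h import *
C=cam('top')
a=-.2567;B=np.array([[np.cos(a),-np.sin(a)],[np.sin(a),np.cos(a)]]);o=np.array([.5677,.0371])
p=np.array([[229,177.]])/4+[205,135]-.375
print((ray(C,p,.021)[:,:2]-o)@B)
W=cam('wrist')
print('wrist lid', 'expected pocket px',proj(W,[list(o+B@np.array([.039,.109]))+[.021]]), proj(W,[list(o+B@np.array([.039,.073]))+[.021]]))
E
```

```text
[[0.0369654  0.10722541]]
wrist lid expected pocket px [[288.24062281 -12.12398927]] [[332.55977804 -12.16693779]]
```

Measured centre is (37.0, 107.2) mm against (39, 109), which is within calibration, but I want a close look from straight above the corner.

```bash
python3 - <<'E'
from h import *
a=-.2567;B=np.array([[np.cos(a),-np.sin(a)],[np.sin(a),np.cos(a)]]);o=np.array([.5677,.0371])
W=cam('wrist');c=-W[3].T@W[4];print('cam',c,(c[:2]-o)@B,W[3][2]);e=get_obs()['ee_pos'];
t=o+B@np.array([.050,.125]);print('shift/0.2',(t-c[:2])/.2)
E
```

```text
cam [0.55074984 0.13049952 0.3179331 ] [-0.04010796  0.08603563] [-0.30486813  0.08023467 -0.94900886]
shift/0.2 [0.48524035 0.07405055]
```

Request:
step_arm([
  [[0.2,0.03,0],[0,0,0],1],
  [[0.2,0.03,-0.1],[0,0,0],1],
  [[0.085,0.014,-0.1],[0,0,0],1],
  [[0,0,0],[0,0,0],1],
  [[0,0,0],[0,0,0],1],
  [[0,0,0],[0,0,0],1],
])

```text
clock: 22.25
ee_pos: [0.568, 0.1658, 0.1367]
eef_rot: [-2.086, 0.269, 2.083]
force: [-0.2, 0.1, -0.2]
gripper_width: 0.0002
```

```bash
python3 - <<'E'
from h import *
a=-.2567;B=np.array([[np.cos(a),-np.sin(a)],[np.sin(a),np.cos(a)]]);o=np.array([.5677,.0371])
W=cam('wrist');c=-W[3].T@W[4];print('cam',(c[:2]-o)@B,c[2],get_obs()['clock'])
L=proj(W,[list(o+B@np.array(p))+[z] for p,z in [((.039,.109),.021),((.075,.109),.012),((.039,.145),.012),((.075,.109),.024),((.039,.145),.024)]]);print(L)
u,v=int(L[0][0]),int(L[0][1]);x0=max(0,u-100);y0=max(0,v-85);print(x0,y0)
cv2.imwrite('pics/w9.png',cv2.resize(W[0][y0:y0+150,x0:x0+200],None,fx=4,fy=4,interpolation=cv2.INTER_CUBIC)[:,:,::-1])
E
```

```text
cam [0.04907204 0.1249278 ] 0.2793825341782825 22.3
[[336.81905073 104.56302987]
 [337.04028426  55.91073934]
 [291.90938224 104.12951672]
 [338.03609621  54.19958959]
 [290.76560562 104.73470132]]
236 19
```

View pics/w9.png

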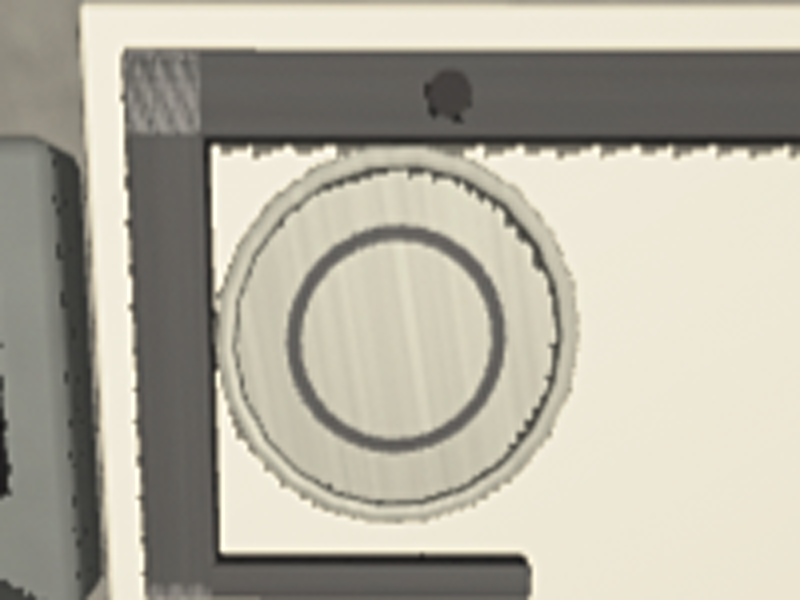

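Close-up: the lid's rim meets the rail face at (400,145) and the stop face at (217,310) with no white gap (about 5 px per mm). Everything is clear, so I'm handing in.

Request:
step_arm([
  [[0,0,0.2],[0,0,0],1],
  [[0,0,0.2],[0,0,0],1],
  [[0,0,0],[0,0,0],1],
  [[0,0,0],[0,0,0],1],
  [[0,0,0],[0,0,0],1],
])

```text
clock: 22.92
ee_pos: [0.5675, 0.1654, 0.2146]
eef_rot: [-2.083, 0.27, 2.086]
force: [-0.7, -0.7, -0.0]
gripper_width: -0.0002
```

```bash
python3 -c "
from cell import *
print(hand_in())"
```

```text
the job is handed in; nothing more can be done
None
```

The lid is home in the corner pocket, touching both the rail and the end stop. I handed the job in at about 23 s of the 48 s allowed.

With the closed fingertips inside the rim, I slid the lid straight across to the rail at board y ≈ -111 mm, where contact was felt at about 6.5 N. I then dragged it along the rail into the pocket until the stop pushed back at about 7 N. After that I backed off inside the rim, lifted clear and raised the hand to about 0.21 m.

**Last checks:**
- **Close-up:** the wrist camera showed the rim meeting both the rail face and the stop face with no visible gap.
- **Top camera:** it put the lid's centre at (37.0, 107.2) mm against the nominal (39, 109). That 2 mm disagreement on each axis is about the stated calibration error, so I trusted the close-up and the felt contacts.
- **Bystanders:** nothing touched the two tins or the oblong lid as far as the pictures and forces showed. I did not re-measure their positions.

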